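# Lower the lid of a specimen box shut

## Task

The specimen box stands open with its lid leaning back past upright. Touch the lid from behind to tip it over towards the robot, catch it on a finger as it falls, and lower it slowly and gently on the finger until it is fully shut; the thumb tab on its front edge leaves room for the finger to the very end, so the lid must not drop or slam even from the last few millimetres. Do not pinch the lid or press hard on it, and leave the things beside the box where they are.

Things in the scene. Friction and masses are not known exactly. Their poses are not given: they have to be found in the camera images.
- case_lid (a joint): hinge of the lid: 0 = shut, flat; 1.57 = upright; 1.8 = back stop; starts at 1.68 to 1.79, leaning away from the robot. Stiff and damped: it stays put down to 1.3 or 1.4; farther over it falls shut by itself, from 1.25 to 0.7 in 1 to 2.5 s, landing at 0.7 to 1 rad/s. Gently means under 0.5 rad/s (8 cm/s at the tab) near the end. Lid: panel 130 deep x 200 wide x 3 mm, 115 g; under 1 N at the tab holds it
- tab_end (a point): middle of the free end of the thumb tab, an aluminium leaf 50 wide x 3 mm thick on top of the lid, mid free edge. It sticks out 23 mm past the lid's edge and the box's front wall, so a finger can bear it from below until shut. It moves with the lid, 155 mm from the hinge axis and 4 mm off it towards the lid's upper face; shut, it is 71 mm above the worktop (underside 69 mm), open space below
- hinge (a point): middle of the hinge axis, along the top of the box's back wall, 67 mm above the worktop and 67 mm behind the box's centre; the axis runs along the box's y
- case: grey specimen box, 130 deep x 200 wide x 40 mm with the lid shut, fixed on a plywood riser block 130 x 200 x 30 mm on the worktop, edges flush. Origin: centre of the underside of the box, 30 mm above the worktop. Its x axis points from the box's front (open side, with the tab, towards the robot) to the hinge at the back, y is to the left along the width, z up
- jaw: bystander: serrated steel jaw insert, 25 x 50 x 13 mm, lying left of the box; origin at the centre of its underside
- weight: bystander: brass-coloured balance weight with a knob, 28 mm across, 46 mm tall, standing right of the box; origin at the centre of its underside
- mike: bystander: micrometer, 48 x 148 x 17 mm, lying left of the box beyond the jaw insert; origin at the centre of its underside
Things that resemble listed ones, but are neither listed nor needed, are in the scene too. What is shaped like the case but yellow is not meant.

How it is judged:
By the outcome, as a careful person would: the job done as asked, in the order asked, and still so for the second after the job is handed in, with the robot touching nothing.
It also fails if it takes over 48 s, if anything falls off the work surface, if the arm or the gripper's body presses on something with over 40 N, if the wrist force passes 120 N, or if a joint passes its speed limit or range.

## Robot

A 6-joint arm with a two-finger parallel gripper is mounted at the origin on a cart in front of the work surface, level with it; the furniture and walls round the work are solid. World frame = base frame: x ahead of the robot, y to its left, z up, the work surface at z = 0. Lengths are in m, angles in rad, forces in N, time in s.
With the tool pointing down it reaches from about 0.325 to 0.9 m from the base axis. Payload 6.1 kg.
Tool frame: the origin (TCP) lies at the very end of the fingers, on their centre line; the grasp point (between the pads) lies 19 mm behind it; z points along the fingers, y is the direction in which the jaws open and shut (so a half turn about z gives the same grasp; the last joint's range is limited). The gripper opens to 87 mm and grips with 3 to 60 N. Pads are 19 mm wide; open, the fingers measure 117 mm over their backs; the gripper's body (75 mm by 190 mm) begins 51 mm behind the grasp point.
Start: joints at [-1.268, 0.22, 1.526, -0, 1.395, -0.126], TCP at [0.26, -0.568, 0.223] pointing down, gripper open.
Joint ranges: [-2.98, 2.98], [-0.91, 2.08], [0.09, 2.57], [-1.24, 4.39], [0.2, 2.65], [-2.68, 2.68]. Speed limits (rad/s): [2.57, 2.57, 3.01, 3.14, 3.14, 3.14].

## Interface

Orientations are given as a rotation vector (axis times angle).
In Python, from rig import r gives the robot as it stands. Calls block until the motion is done:
- r.move_to(position, orientation): joint-space move of the TCP to a pose.
- r.line_to(position, attitude=None, v=0.15, threshold=None): straight line of the TCP; attitude=None keeps the orientation; v is the mean speed in m/s. With threshold (N) it stops when the force on the tool has changed by that much, and returns True; else False.
- r.movej(angles): joint-space move.
- r.command_gripper(opening): finger opening in m; the grip force is fixed at half the most; returns when the fingers have stopped.
- r.hold(seconds).
- r.solve_ik(position, orientation): joint angles nearest the present ones, or None.
- r.sense(): the state.
- r.get_image(name): name is "side" or "top"; returns the picture (400x640x3 uint8, red, green, blue); there is no depth.
- r.camera_info(name): a dict with "fx", "fy", "cx", "cy" (pixels), "origin" and "rotation" of the camera in the world. Camera axes: x right, y down, z forward; pixel columns grow to the right and rows downward; lengths in m; the calibration is good to about 2 mm. A picture is of the moment at which its call begins. camera_info takes no time and is no camera call.
A pose or a line that the arm cannot do raises r.PlanningError and nothing moves.
- r.finish_job(): hands the job in, once; it reports no verdict.
The state is a dict: "t": time; "qpos": joint angles; "qd": joint speeds; "joint_torque": joint torques, N m; "position": TCP position; "tool_rot": TCP orientation; "ft_force": force on the tool from outside, world axes, zero at the start; "ft_torque": the same for the moment, N m; "gripper_width": finger opening in m.
Only numpy, scipy, OpenCV 4.12 (cv2) and the standard library are available. Lean on these libraries where they do the work, as an engineer would, in place of code of your own. Each camera call takes 0.05 s, during which the arm holds its last target.

## Working session

There is one attempt and no reset: what is moved stays moved. The work goes in short steps, each a Python script; the robot and the scene stay as the last script left them, time stands still between calls to the robot, and variables do not carry over. Pictures are saved under pics/ and viewed, and the job is handed in when it is done.

```bash
ls; mkdir -p pics; python3 - <<'E'
from rig import r
import cv2
for n in("side","top"):
    cv2.imwrite(f"pics/{n}0.png",r.get_image(n)[:,:,::-1]); print(n,r.camera_info(n))
s=r.sense();print(s)
E
```

```text
pics
side {'fx': 434.68831594188094, 'fy': 434.68831594188094, 'cx': 320.1893487729359, 'cy': 192.7940793567018, 'origin': array([0.25561527, 0.78469686, 0.49928205]), 'rotation': array([-0.46141874,  2.52026223, -1.52643547])}
top {'fx': 497.46016787576167, 'fy': 497.46016787576167, 'cx': 320.536007473114, 'cy': 197.03395431963136, 'origin': array([0.4357776 , 0.06889203, 1.1294111 ]), 'rotation': array([-2.22252487,  2.16552605, -0.08778702])}
{'t': 0.1, 'qpos': array([-1.26807657e+00,  2.21132562e-01,  1.52749512e+00,  1.55163859e-05,
        1.39472200e+00, -1.26104918e-01]), 'qd': array([ 2.02443696e-03, -8.10405753e-04, -1.16888697e-03, -3.27580891e-04,
       -1.22228552e-03,  2.43872056e-05]), 'joint_torque': array([ 3.42894955e-04, -4.95943129e+01, -3.88520801e+01,  7.00844591e-02,
        5.15365542e-02, -5.88650187e-05]), 'position': array([ 0.25970558, -0.56786801,  0.22155661]), 'tool_rot': array([-3.06794470e+00, -6.68070031e-01,  2.19384351e-04]), 'ft_force': array([ 0.24494512,  0.51976469, -0.77908147]), 'ft_torque': array([ 0.01283451, -0.00535481, -0.00034315]), 'gripper_width': 0.08681541196053816}
```

View pics/side0.png

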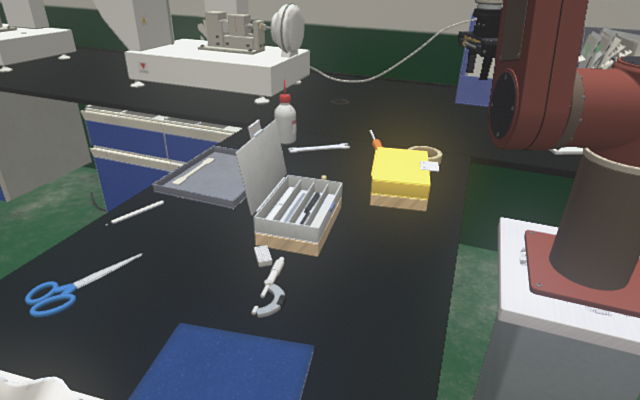

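View pics/top0.png

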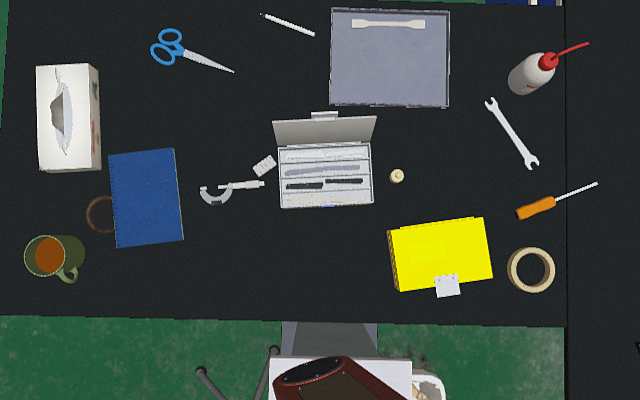

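The top view shows the box rim at about (280–373, 143–208), with the lid edge at row ~120 and the tab at (324, 115). The jaw insert is at (264, 166), the micrometer at (230, 190) and the weight at (397, 176). The robot is at the bottom. I'll zoom in for the corners.

```bash
python3 - <<'E'
import cv2
a=cv2.imread("pics/top0.png")[95:225,255:415]; cv2.imwrite("pics/topz.png",cv2.resize(a,None,fx=4.5,fy=4.5,interpolation=cv2.INTER_CUBIC))
a=cv2.imread("pics/side0.png")[110:260,225:355]; cv2.imwrite("pics/sidez.png",cv2.resize(a,None,fx=4,fy=4,interpolation=cv2.INTER_CUBIC))
E
```

```text
(no output)
```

View pics/topz.png

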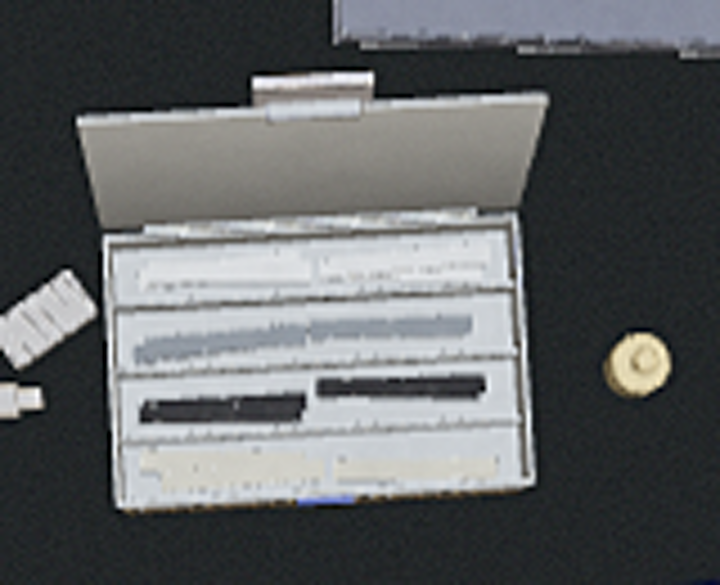

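View pics/sidez.png

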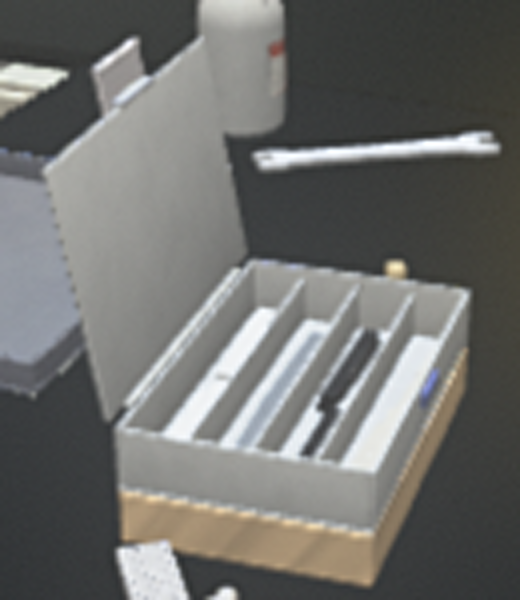

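```bash
cat > h.py <<'E'
import numpy as np
from rig import r
from scipy.spatial.transform import Rotation as R
def ray(n,p):
    c=r.camera_info(n); d=np.array([(p[0]-c['cx'])/c['fx'],(p[1]-c['cy'])/c['fy'],1.])
    return np.array(c['origin']),R.from_rotvec(c['rotation']).apply(d)
def onz(n,p,z):
    o,d=ray(n,p); return o+d*(z-o[2])/d[2]
def tri(a,b):
    o,d=ray("top",a);q,e=ray("side",b)
    s=np.linalg.lstsq(np.stack([d,-e],1),q-o,rcond=None)[0]
    A,B=o+s[0]*d,q+s[1]*e
    return (A+B)/2,np.linalg.norm(A-B)
def tz(x,y): return (x/4.5+255,y/4.5+95)
def sz(x,y): return (x/4+225,y/4+110)
E
python3 - <<'E'
from h import *
np.set_printoptions(precision=4,suppress=True)
print("rim top")
P={}
for k,p in dict(FL=(116,505),FR=(534,485),BR=(519,214),BL=(104,236)).items():
    P[k]=onz("top",tz(*p),.067);print(k,P[k])
print("rim side")
for k,p in dict(FL=(378,470),FR=(470,292),BL=(118,430),BR=(250,262)).items(): print(k,onz("side",sz(*p),.067))
print("tab",tri(tz(252,77),sz(93,67)),tri(tz(375,72),sz(138,39)))
print("lid",tri(tz(78,118),sz(44,170)),tri(tz(548,96),sz(203,38)))
print("weight",onz("top",tz(640,365),.03),"jaw",onz("top",tz(48,318),.012))
print("yellow", onz("top",(440,255),.07), "tray",onz("top",(390,107),.02), onz("top",(330,106),.02),onz("top",(448,108),.02))
E
```

```text
rim top
FL [0.4825 0.1396 0.067 ]
FR [ 0.4972 -0.0588  0.067 ]
BR [ 0.6273 -0.0492  0.067 ]
BL [0.6111 0.1493 0.067 ]
rim side
FL [0.4797 0.1411 0.067 ]
FR [ 0.4953 -0.0517  0.067 ]
BL [0.6071 0.1544 0.067 ]
BR [ 0.6238 -0.0398  0.067 ]
tab (array([0.6531, 0.0786, 0.218 ]), np.float64(0.001855426886547468)) (array([0.6562, 0.0274, 0.2163]), np.float64(0.0037654939963647025))
lid (array([0.6394, 0.1519, 0.1948]), np.float64(0.0010698789544932679)) (array([ 0.6543, -0.0467,  0.1945]), np.float64(0.0018066079810422741))
weight [ 0.5602 -0.1147  0.03  ] jaw [0.5779 0.1802 0.012 ]
yellow [ 0.3896 -0.2017  0.07  ] tray [ 0.7184 -0.0975  0.02  ] [0.7167 0.0385 0.02  ] [ 0.7199 -0.2295  0.02  ]
```

The two views agree. The box centre is about (0.554, 0.0465) with yaw about 0.074, and the lid is at about 1.77 rad. Next I check that the planned poses are reachable: closed fingers, jaw axis along the box y, tool pitched from steep to shallow.

```bash
cat >> h.py <<'E'
np.set_printoptions(precision=4,suppress=True)
YAW=0.074; C0=np.array([0.554,0.0465,0.]); XB=np.array([np.cos(YAW),np.sin(YAW),0]);YB=np.array([-np.sin(YAW),np.cos(YAW),0]);ZB=np.array([0,0,1.])
H=C0+.067*XB+.067*ZB
SG=-1
def W(x,z): return H+x*XB+z*ZB      # hinge-relative plane coords
def B(p): d=np.asarray(p)-H; return np.array([d@XB,d@YB,d@ZB])
def rot(phi):
    z=np.cos(phi)*XB-np.sin(phi)*ZB; y=SG*YB; x=np.cross(y,z)
    return R.from_matrix(np.stack([x,y,z],1)).as_rotvec()
def lp(th,l,o): # lid point
    return np.array([-np.cos(th)*l+np.sin(th)*o, np.sin(th)*l+np.cos(th)*o])
def under(th,phi,s=.014,gap=0.,hw=.0095):
    c=lp(th,.155,.0022)
    a=np.array([np.cos(phi),-np.sin(phi)]);n=np.array([np.sin(phi),np.cos(phi)])
    q=c+s*a-(hw+gap)*n
    return W(*q)
def behind(th,phi,s=.014,gap=0.,hw=.0095): # finger's underside touches tab rear(top face) edge
    c=lp(th,.155,.0055); a=np.array([np.cos(phi),-np.sin(phi)]);n=np.array([np.sin(phi),np.cos(phi)])
    return W(*(c+s*a+(hw+gap)*n))
E
python3 - <<'E'
import h
from h import *
d=np.deg2rad
for sg in(-1,1):
    h.SG=sg
    for nm,p,f in [("beh",behind(1.78,d(75),gap=.03),75),("beh13",behind(1.28,d(75)),75),("c1",under(1.0,d(60)),60),("c.6",under(.6,d(45)),45),("c0",under(0,d(35)),35),("c0",under(0,d(25)),25),("c0",under(0,d(15)),15)]:
        print(sg,nm,f,p,r.solve_ik(p,rot(d(f))))
E
```

```text
-1 beh 75 [0.6999 0.0573 0.2142] [-0.0456  0.2076  1.5794  0.0348  1.0948  1.4393]
-1 beh13 75 [0.5945 0.0495 0.206 ] [-0.0707 -0.0395  1.8586  0.0427  1.0637  1.4102]
-1 c1 60 [0.5379 0.0453 0.1817] [-0.1263 -0.3607  2.2429  0.1465  0.7498  1.2893]
-1 c.6 45 [0.4977 0.0423 0.1397] None
-1 c0 35 [0.4722 0.0404 0.0534] None
-1 c0 25 [0.4749 0.0406 0.0547] None
-1 c0 15 [0.4773 0.0408 0.0564] None
1 beh 75 [0.6999 0.0573 0.2142] [-0.0456  0.2076  1.5794  0.0348  1.0948 -1.7023]
1 beh13 75 [0.5945 0.0495 0.206 ] [-0.0707 -0.0395  1.8586  0.0427  1.0637 -1.7314]
1 c1 60 [0.5379 0.0453 0.1817] [-0.1263 -0.3607  2.2429  0.1465  0.7498 -1.8523]
1 c.6 45 [0.4977 0.0423 0.1397] None
1 c0 35 [0.4722 0.0404 0.0534] None
1 c0 25 [0.4749 0.0406 0.0547] None
1 c0 15 [0.4773 0.0408 0.0564] None
```

```bash
cat >> h.py <<'E'
def rotg(al,phi,roll=0.,base=None):
    # tool z: azimuth al (from box x towards box y), pitch phi below horizontal; tool y horizontal at roll=0
    hdir=np.cos(al)*XB+np.sin(al)*YB
    z=np.cos(phi)*hdir-np.sin(phi)*ZB; y=np.cross(ZB,hdir); x=np.cross(y,z)
    M=R.from_matrix(np.stack([x,y,z],1))*R.from_euler('z',roll)
    return M.as_rotvec()
E
python3 - <<'E'
from h import *
d=np.deg2rad
p=W(*lp(0,.147,-.012))
print(p)
for al in range(-180,180,30):
    o=[]
    for f in (10,20,30,40,50,60,70):
        c=''
        for roll in (-180,-90,0,90):
            q=r.solve_ik(p,rotg(d(al),d(f),d(roll)))
            c+='.' if q is None else 'x'
        o.append(c)
    print(al,o)
E
```

```text
[0.4742 0.0406 0.055 ]
-180 ['xxx.', 'xxx.', 'xxx.', 'xxx.', 'xxx.', 'xxx.', 'xxx.']
-150 ['xxx.', 'xxx.', 'xxx.', 'xxx.', 'xxx.', 'xxx.', 'xxxx']
-120 ['xxxx', 'xxxx', 'xxxx', 'xxxx', 'xxxx', 'xxxx', 'xxxx']
-90 ['xxxx', 'xxxx', 'xxxx', 'xxxx', 'xxxx', 'xxxx', '.xxx']
-60 ['....', '....', '....', 'xxxx', '.xxx', '.xxx', '.xxx']
-30 ['xxx.', 'xxx.', 'xxxx', '....', '.xxx', 'xxxx', 'xxxx']
0 ['....', '....', '....', '....', '....', 'x.xx', 'x.xx']
30 ['xxx.', 'xxx.', 'xxxx', 'xxxx', 'xx.x', 'xx.x', 'xxxx']
60 ['xxx.', 'xxxx', 'xxxx', 'xxxx', 'xxxx', 'xx.x', 'xx.x']
90 ['xxx.', 'xxxx', 'xxxx', 'xxxx', 'xxxx', 'xxxx', 'xxxx']
120 ['xxx.', 'xxx.', 'xxx.', 'xxx.', 'xxxx', 'xxxx', 'xxxx']
150 ['xxx.', 'xxx.', 'xxx.', 'xxx.', 'xxx.', 'xxx.', 'xxx.']
```

The arm can't reach straight forward this close in, but a diagonal approach from the right front (azimuth about 30°) is feasible. I check joint continuity along the whole path.

```bash
cat >> h.py <<'E'
d2=np.deg2rad
def rota(al,phi2):
    # axis whose projection in the box x-z plane has pitch phi2, swung by al toward +y; top surface contains YB
    a2=np.cos(phi2)*XB-np.sin(phi2)*ZB; n=np.sin(phi2)*XB+np.cos(phi2)*ZB
    z=np.cos(al)*a2+np.sin(al)*YB
    x=-n*RX; y=np.cross(z,x)
    return R.from_matrix(np.stack([x,y,z],1)).as_rotvec()
RX=1
E
python3 - <<'E'
import h
from h import *
L=[("beh",behind(1.78,d2(75),gap=.02),75),("b13",behind(1.28,d2(75)),75),("over",W(-.10,.20),60),("c1",under(1.0,d2(55)),55),("c.8",under(.8,d2(50)),50),("c.6",under(.6,d2(45)),45),("c.4",under(.4,d2(45)),45),("c.2",under(.2,d2(42)),42),("c0",under(0,d2(40)),40),("c0",under(0,d2(30)),30)]
for al in (20,30,40,-30,-40):
  for h.RX in (1,-1):
    print("al",al,h.RX)
    for nm,p,f in L: print("  ",nm,f,p,r.solve_ik(p,rota(d2(al),d2(f))))
E
```

```text
al 20 1
   beh 75 [0.6903 0.0566 0.2116] [-0.2347  0.2391  1.5857  0.4412  1.2113 -2.0613]
   b13 75 [0.5945 0.0495 0.206 ] [-0.2907  0.0218  1.8365  0.4502  1.2043 -2.1288]
   over 60 [0.5211 0.0441 0.267 ] [-0.4346 -0.4003  2.1411  0.6063  1.1832 -2.3466]
   c1 55 [0.5394 0.0454 0.1817] [-0.4417 -0.2955  2.2619  0.7584  0.9599 -2.5794]
   c.8 50 [0.5164 0.0437 0.1629] None
   c.6 45 [0.4977 0.0423 0.1397] None
   c.4 45 [0.4825 0.0412 0.1128] None
   c.2 42 [0.4738 0.0406 0.0835] None
   c0 40 [0.4708 0.0403 0.0529] None
   c0 30 [0.4736 0.0405 0.054 ] None
al 20 -1
   beh 75 [0.6903 0.0566 0.2116] [-0.2347  0.2391  1.5857  0.4412  1.2113  1.0803]
   b13 75 [0.5945 0.0495 0.206 ] [-0.2907  0.0218  1.8365  0.4502  1.2043  1.0127]
   over 60 [0.5211 0.0441 0.267 ] [-0.4346 -0.4003  2.1411  0.6063  1.1832  0.795 ]
   c1 55 [0.5394 0.0454 0.1817] [-0.4417 -0.2955  2.2619  0.7584  0.9599  0.5622]
   c.8 50 [0.5164 0.0437 0.1629] [-0.5107 -0.3713  2.3914  0.8798  0.9319  0.3778]
   c.6 45 [0.4977 0.0423 0.1397] [-0.5871 -0.4082  2.5076  1.0213  0.9189  0.1583]
   c.4 45 [0.4825 0.0412 0.
[... 4678 characters left out ...]
[0.4977 0.0423 0.1397] None
   c.4 45 [0.4825 0.0412 0.1128] None
   c.2 42 [0.4738 0.0406 0.0835] None
   c0 40 [0.4708 0.0403 0.0529] None
   c0 30 [0.4736 0.0405 0.054 ] None
al -40 -1
   beh 75 [0.6903 0.0566 0.2116] [ 0.3021  0.3937  1.5051 -0.775   1.2832  2.1407]
   b13 75 [0.5945 0.0495 0.206 ] [ 0.3403  0.2001  1.7571 -0.7819  1.2668  2.2102]
   over 60 [0.5211 0.0441 0.267 ] [ 0.4219 -0.1395  2.0349 -0.8995  1.2184  2.4311]
   c1 55 [0.5394 0.0454 0.1817] None
   c.8 50 [0.5164 0.0437 0.1629] None
   c.6 45 [0.4977 0.0423 0.1397] None
   c.4 45 [0.4825 0.0412 0.1128] None
   c.2 42 [0.4738 0.0406 0.0835] None
   c0 40 [0.4708 0.0403 0.0529] None
   c0 30 [0.4736 0.0405 0.054 ] None
```

```bash
python3 - <<'E'
from h import *
import h,cv2
im=cv2.imread("pics/top0.png"); hsv=cv2.cvtColor(im,cv2.COLOR_BGR2HSV)
m=cv2.inRange(hsv,(22,120,100),(35,255,255)); c=max(cv2.findContours(m,0,1)[0],key=cv2.contourArea)
b=cv2.boxPoints(cv2.minAreaRect(c)); 
Y=np.array([onz("top",p,.07) for p in b]);print(Y)
h.RX=-1
cy=Y.mean(0);
def clear(al,phi,roll,th=0,s=.014):
    M=R.from_rotvec(rota(al,phi))*R.from_euler('z',roll)
    M=M.as_matrix(); t=under(th,phi,s)
    g=np.array([[i,j,k] for i in np.linspace(-.0375,.0375,9) for j in np.linspace(-.095,.095,20) for k in np.linspace(-.07,-.22,16)])
    P=t+g@M.T
    # case
    q=P-C0; u=np.stack([q@XB,q@YB],1); dx=np.maximum(abs(u)-[.065,.1],0); 
    dc=np.sqrt((dx**2).sum(1)+np.maximum(P[:,2]-.07,0)**2).min()
    e1=Y[1]-Y[0];e2=Y[3]-Y[0];l1,l2=np.linalg.norm(e1),np.linalg.norm(e2);q=P-cy
    dx=np.maximum(abs(np.stack([q@e1/l1,q@e2/l2],1))-[l1/2,l2/2],0)
    dy=np.sqrt((dx**2).sum(1)+np.maximum(P[:,2]-.075,0)**2).min()
    return dc,dy,P[:,2].min(), r.solve_ik(t,M and 0) if 0 else r.solve_ik(t,R.from_matrix(M).as_rotvec())
for al in (25,30,35):
  for ph in (35,40,45,50):
    for ro in (-25,0,25): print(al,ph,ro,*clear(d2(al),d2(ph),d2(ro)))
E
```

```text
[[ 0.4432 -0.0889  0.07  ]
 [ 0.4787 -0.2938  0.07  ]
 [ 0.3442 -0.3144  0.07  ]
 [ 0.3096 -0.1111  0.07  ]]
25 35 -25 0.031747278320333874 0.007135790654562342 0.04607762526087768 None
25 35 0 0.03213960297284545 0.0 0.03602999089222077 None
25 35 25 0.03903729897757166 0.0 0.012019369162276916 None
25 40 -25 0.030672299167865957 0.009285983522070794 0.05599603827398975 [-0.7542 -0.0626  2.5598  1.2974  0.9755 -0.8745]
25 40 0 0.03087385763982995 0.0 0.039169214446619895 [-0.7542 -0.0626  2.5598  1.2974  0.9755 -0.4382]
25 40 25 0.038864594355147185 0.0 0.017828108700409927 [-0.7542 -0.0626  2.5598  1.2974  0.9755 -0.0019]
25 45 -25 0.029569639663919633 0.011643239876908592 0.06601494140860675 [-0.709  -0.103   2.5309  1.1893  0.9439 -0.6941]
25 45 0 0.029558342460150547 0.0 0.042536990412164424 [-0.709  -0.103   2.5309  1.1893  0.9439 -0.2578]
25 45 25 0.03862206025600194 0.0 0.02402781935052899 [-0.709  -0.103   2.5309  1.1893  0.9439  0.1786]
25 50 -25 0.02818874285664108 0.014090869751554134 0.0719240149552112 [-0.6642 -0.1232  2.4937  1.0776  0.9273 -0.5191]
25 50 0 0.028226701
[... 2128 characters left out ...]
  0.1288  2.4292  1.2003  1.1448 -0.0372]
35 45 -25 0.014202309894540712 0.006570821048183757 0.056138461751702375 [-0.7758  0.091   2.4083  1.1281  1.121  -0.7601]
35 45 0 0.01430415955007178 0.0 0.028082364092489768 [-0.7758  0.091   2.4083  1.1281  1.121  -0.3238]
35 45 25 0.025473686399793243 0.0 0.012214983257732535 [-0.7758  0.091   2.4083  1.1281  1.121   0.1125]
35 50 -25 0.012824589690995515 0.008649279496485312 0.05546118432039924 [-0.7387  0.0666  2.3805  1.052   1.107  -0.6126]
35 50 0 0.013136122828886045 0.0 0.030448262184649258 [-0.7387  0.0666  2.3805  1.052   1.107  -0.1763]
35 50 25 0.02561966133608828 0.0 0.0177738763824042 [-0.7387  0.0666  2.3805  1.052   1.107   0.26  ]
```

```bash
cat >> h.py <<'E'
RX=-1; AL=d2(25); ROLL=d2(-28); YO=.010
HW=.0095*np.cos(ROLL)+.015*abs(np.sin(ROLL))
def ori(phi2): return (R.from_rotvec(rota(AL,phi2))*R.from_euler('z',ROLL)).as_rotvec()
def U(th,phi2,s=.010,gap=0.): return under(th,phi2,s,gap,HW)+YO*YB
def BH(th,phi2,s=.008,gap=0.): return behind(th,phi2,s,gap,HW)
def PHI(th): return np.interp(th,[0,.9],[d2(46),d2(56)])
E
python3 - <<'E'
import h
from h import *
print(HW)
Y=np.array([[ 0.4432,-0.0889],[ 0.4787,-0.2938],[ 0.3442,-0.3144],[ 0.3096,-0.1111]])
cy=Y.mean(0)
def clear(t,M):
    M=R.from_rotvec(M).as_matrix()
    g=np.array([[i,j,k] for i in np.linspace(-.0375,.0375,9) for j in np.linspace(-.095,.095,20) for k in np.linspace(-.07,-.22,16)])
    P=t+g@M.T
    q=P-C0; u=np.stack([q@XB,q@YB],1); dx=np.maximum(abs(u)-[.065,.1],0)
    dc=np.sqrt((dx**2).sum(1)+np.maximum(P[:,2]-.07,0)**2).min()
    e1=Y[1]-Y[0];e2=Y[3]-Y[0];l1,l2=np.linalg.norm(e1),np.linalg.norm(e2);q=P[:,:2]-cy
    dx=np.maximum(abs(np.stack([q@e1/l1,q@e2/l2],1))-[l1/2,l2/2],0)
    return dc,np.sqrt((dx**2).sum(1)+np.maximum(P[:,2]-.075,0)**2).min(),P[:,2].min()
for nm,p,f in [("fronthigh",W(-.14,.24),d2(65)),("behhigh",W(.075,.22),d2(70)),("beh",BH(1.79,d2(72),gap=.02),d2(72)),("b1.28",BH(1.28,d2(72)),d2(72)),("ov1",W(-.05,.19),d2(68)),("front",W(-.12,.15),d2(60))]+[(f"u{t}",U(t,PHI(t)),PHI(t)) for t in (1,.9,.7,.5,.3,.15,0)]+[("end",U(0,PHI(0),gap=.012),PHI(0)),("ret",U(0,PHI(0),s=-.05,gap=.012),PHI(0))]:
    print(nm,p,B(p),clear(p,ori(f)),r.solve_ik(p,ori(f)))
E
```

```text
0.015430075573948168
fronthigh [0.4812 0.0411 0.307 ] [-0.14 -0.    0.24] (np.float64(0.2614480553909254), np.float64(0.2601291751457077), np.float64(0.33048205036011435)) [-0.5127 -0.43    2.0822  0.6072  1.4187  0.3242]
behhigh [0.6956 0.057  0.287 ] [ 0.075 -0.     0.22 ] (np.float64(0.2537782045585267), np.float64(0.33943206861739056), np.float64(0.3102421638999393)) [-0.287   0.1713  1.5574  0.5525  1.2945  0.5207]
beh [0.6959 0.057  0.2204] [0.0752 0.     0.1534] (np.float64(0.19120049918402862), np.float64(0.295086950349654), np.float64(0.24353158122789)) [-0.281   0.2419  1.5957  0.5523  1.2251  0.4863]
b1.28 [0.5989 0.0498 0.2142] [-0.022   0.      0.1472] (np.float64(0.16870893387738425), np.float64(0.22742135080586795), np.float64(0.23732562874465293)) [-0.346   0.0257  1.8472  0.5597  1.2281  0.4102]
ov1 [0.571  0.0478 0.257 ] [-0.05  0.    0.19] (np.float64(0.21146145774248418), np.float64(0.24490229723164247), np.float64(0.2803594775029788)) [-0.3877 -0.1239  1.9223  0.5891  1.2637  0.3742]
front [0.5011 0.0426 0.217 ] [-0.12  0.    0.15] (np.float64(0.17190063894241606
[... 1206 characters left out ...]
297628949106188), np.float64(0.035704429640640564), np.float64(0.08982490087352082)) [-0.6711 -0.2285  2.539   1.0816  0.9627 -0.5528]
u0 [0.4614 0.0497 0.0513] [-0.1592  0.01   -0.0157] (np.float64(0.030224078694799945), np.float64(0.016312190715437647), np.float64(0.06308982312579196)) [-0.6916 -0.137   2.552   1.1713  0.9345 -0.7075]
end [0.4528 0.049  0.043 ] [-0.1678  0.01   -0.024 ] (np.float64(0.03258476243463017), np.float64(0.006996082295399178), np.float64(0.05475392268028399)) [-0.7145 -0.1256  2.5686  1.1774  0.9374 -0.7469]
ret [0.4112 0.0459 0.0861] [-0.2095  0.01    0.0191] (np.float64(0.09124704445275586), np.float64(0.03791710285310335), np.float64(0.09791431070060307)) None
```

```bash
sed -i 's/AL=d2(25); ROLL=d2(-28)/AL=d2(27); ROLL=d2(-33)/; s/\[d2(46),d2(56)\]/[d2(48),d2(57)]/' h.py; python3 - <<'E'
from h import *
import cv2
for t in (.9,.5,.3,.1,0): print(t,r.solve_ik(U(t,PHI(t)),ori(PHI(t))))
print(r.solve_ik(U(0,PHI(0),gap=.008),ori(PHI(0))))
for p,f in ((W(-.19,-.01)+.01*YB,60),(W(-.2,.02)+.01*YB,60),(W(-.2,.02)+.01*YB,70)): print(p,r.solve_ik(p,ori(d2(f))))
r.command_gripper(0.0); print(r.sense()['t'],r.sense()['gripper_width'])
r.move_to(W(-.14,.26),ori(d2(65))); t0=r.sense()['t'];print(t0)
r.move_to(W(.085,.22),ori(d2(72))); t1=r.sense()['t'];print(t1, r.sense()['ft_force'])
r.line_to(BH(1.79,d2(72),gap=.02),v=.15);s=r.sense();print(s['t'],B(s['position']),s['ft_force'])
for n in("side","top"): cv2.imwrite(f"pics/{n}1.png",r.get_image(n)[:,:,::-1])
for n,(a,b,c,d) in dict(side=(60,260,200,440),top=(60,260,220,460)).items():
    i=cv2.imread(f"pics/{n}1.png")[a:b,c:d]; cv2.imwrite(f"pics/{n}1z.png",cv2.resize(i,None,fx=3,fy=3,interpolation=2))
E
```

```text
0.9 [-0.511  -0.2459  2.2587  0.8147  1.0942 -0.1103]
0.5 [-0.6079 -0.2858  2.4195  0.914   1.0589 -0.3408]
0.3 [-0.6501 -0.2492  2.4763  0.9814  1.0274 -0.4857]
0.1 [-0.6825 -0.1655  2.5098  1.0684  0.9873 -0.6547]
0 [-0.6938 -0.1066  2.5164  1.1207  0.9661 -0.7477]
[-0.7087 -0.101   2.5281  1.1232  0.9674 -0.7718]
[0.4306 0.0474 0.057 ] [-0.6432 -0.1996  2.4709  0.8429  1.017  -0.3667]
[0.4206 0.0466 0.087 ] [-0.6655 -0.3221  2.4873  0.7928  1.1026 -0.2919]
[0.4206 0.0466 0.087 ] [-0.5684 -0.2342  2.3701  0.6475  1.1321 -0.0529]
1.625 0.0003312110979177312
3.925
4.8417 [-0.4273  0.212   0.4648]
5.4417 [ 0.0762 -0.0003  0.1549] [-0.3856 -0.1011  0.9082]
```

View pics/side1z.png

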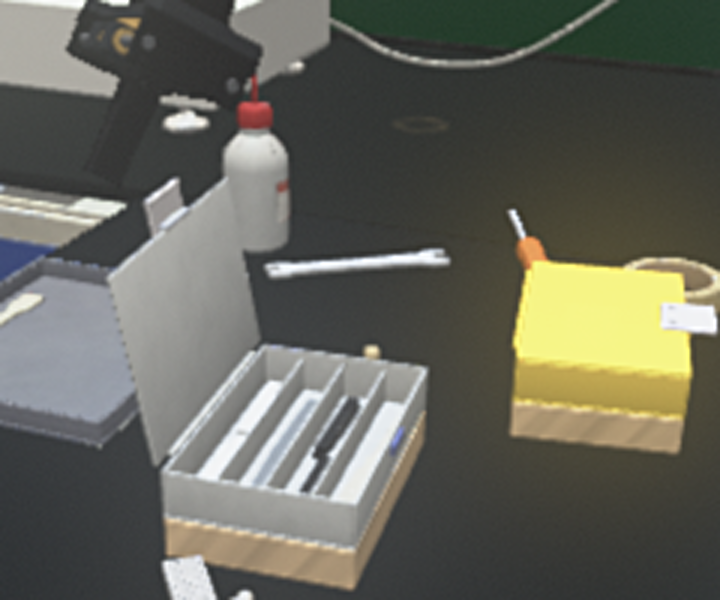

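View pics/top1z.png

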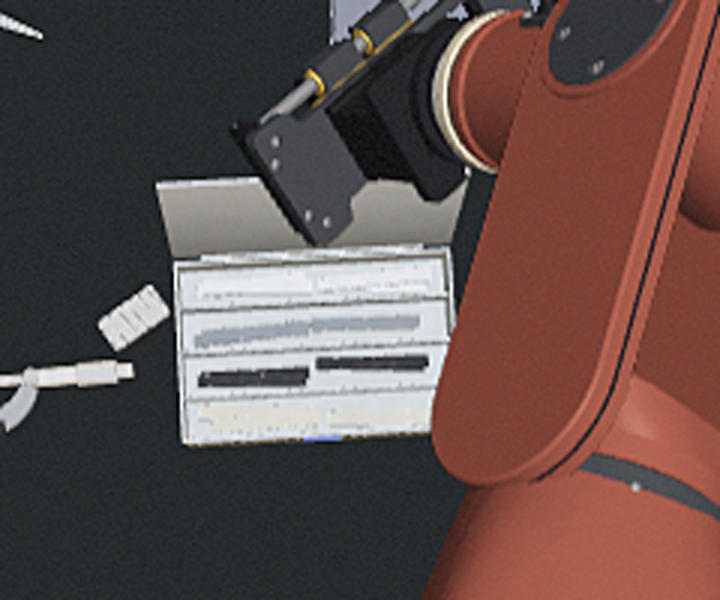

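The fingertip is about 2–3 cm behind the tab, and nothing has been touched. I lower the tip a bit for more overlap, then push to about 1.45 rad and check.

```bash
cat >> h.py <<'E'
import cv2
def snap(k,a=60,b=260,sc=200,tc=220):
    for n,c in (("side",sc),("top",tc)):
        i=r.get_image(n)[:,:,::-1][a:b,c:c+240]; cv2.imwrite(f"pics/{n}{k}z.png",cv2.resize(i,None,fx=3,fy=3,interpolation=2))
def st(m=''):
    s=r.sense();print(m,round(s['t'],2),B(s['position']),s['ft_force']);return s
E
python3 - <<'E'
from h import *
f=d2(72)
r.line_to(BH(1.79,f,s=.018,gap=.02),v=.1);st()
for th in (1.75,1.65,1.55,1.45):
    r.line_to(BH(th,f,s=.018),v=.08);st(th)
snap(2)
E
```

```text
5.79 [0.0788 0.0001 0.1435] [-1.0012 -0.3667  0.4552]
1.75 6.26 [ 0.0541 -0.0001  0.1398] [-0.1917 -0.4466  0.3407]
1.65 6.6 [ 0.0389 -0.0001  0.1423] [ 0.81   -0.5507  0.4763]
1.55 6.94 [ 0.0232 -0.0001  0.143 ] [-0.1024  0.2361  0.4304]
1.45 7.28 [ 0.0077 -0.      0.1424] [ 0.3465 -0.1137  0.0457]
```

View pics/side2z.png

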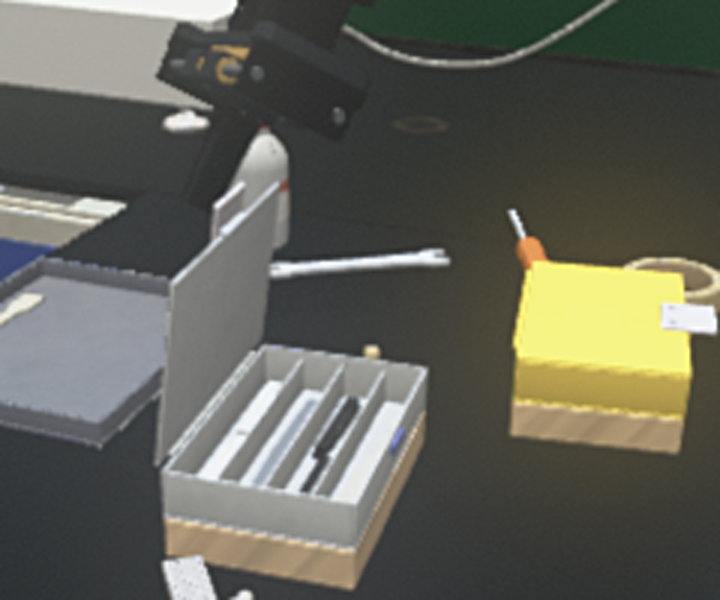

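View pics/top2z.png

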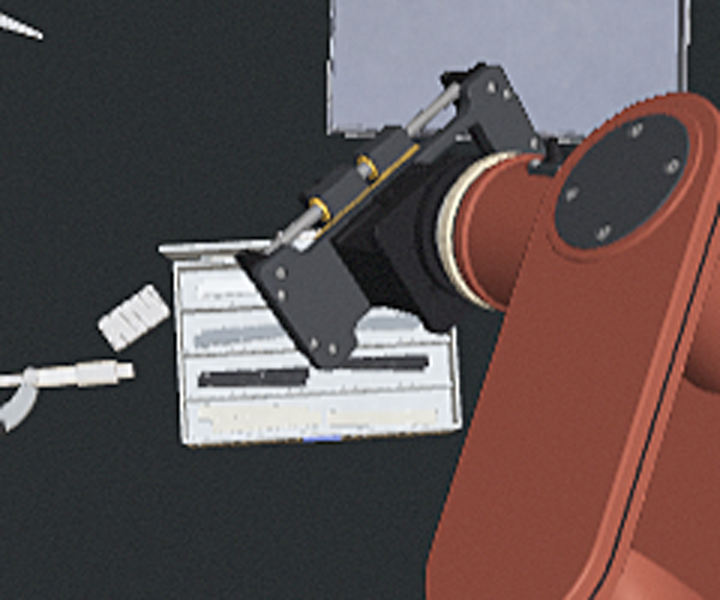

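The lid follows the finger and stands near upright; its near top corner is at zoomed (172, 285), or (257, 155) in full-frame pixels. I write a lid-angle helper, then push on in steps.

```bash
cat >> h.py <<'E'
def lidang(zx,zy,sc=200,a=60):
    o,d=ray("side",(zx/3+sc,zy/3+a)); k=((C0+.1*YB-o)@YB)/(d@YB); b=B(o+k*d)
    return np.arctan2(b[2],-b[0]),np.hypot(b[0],b[2])
E
python3 - <<'E'
from h import *
print(lidang(172,285),lidang(110,272))
f=d2(72)
for th in (1.40,1.36):
    r.line_to(BH(th,f,s=.018),v=.08);st(th)
snap(3)
E
```

```text
(np.float64(1.4437988723828232), np.float64(0.13011828652820295)) (np.float64(1.7448423267310922), np.float64(0.1340654245455141))
1.4 7.63 [-0.0001  0.      0.1414] [-0.0324 -0.3272 -1.3895]
1.36 7.88 [-0.0064  0.      0.1404] [-1.2962 -0.2389  0.3907]
```

View pics/side3z.png

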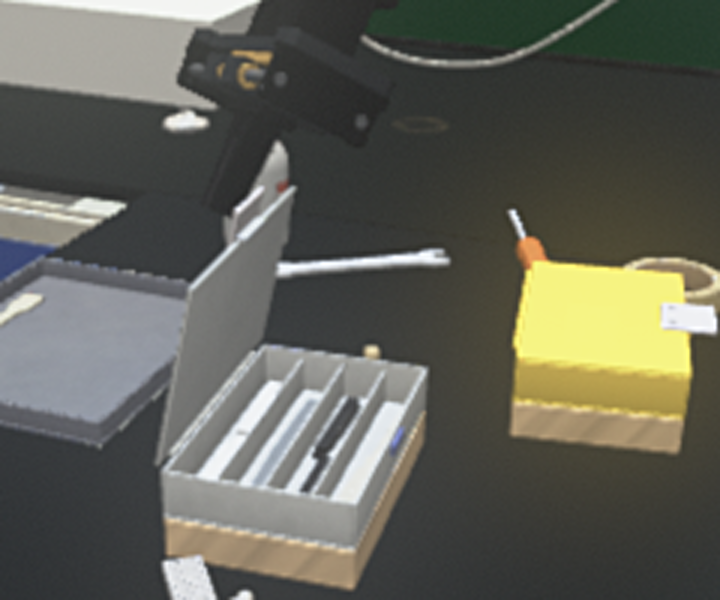

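```bash
python3 - <<'E'
from h import *
f=d2(72)
print(lidang(190,290))
for th in (1.30,1.27):
    r.line_to(BH(th,f,s=.018),v=.08);st(th)
snap(4)
E
```

```text
(np.float64(1.3558058880918507), np.float64(0.13043459530742518))
1.3 8.25 [-0.0156  0.      0.1385] [ 0.0506 -0.6442 -0.5283]
1.27 8.5 [-0.0199  0.      0.1375] [-0.2944 -0.1967 -0.8939]
```

View pics/side4z.png

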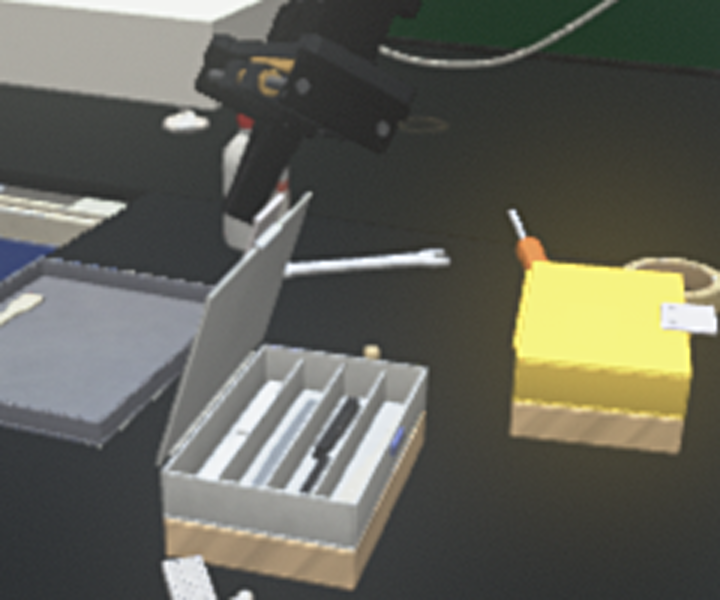

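```bash
python3 - <<'E'
from h import *
import cv2
print(lidang(210,296))
f=d2(72)
r.hold(.1)
i=r.get_image("side")[:,:,::-1]; cv2.imwrite("pics/side5z.png",cv2.resize(i[60:260,200:440],None,fx=3,fy=3,interpolation=2))
E
```

```text
(np.float64(1.2592546453845763), np.float64(0.1316734286615065))
```

View pics/side5z.png

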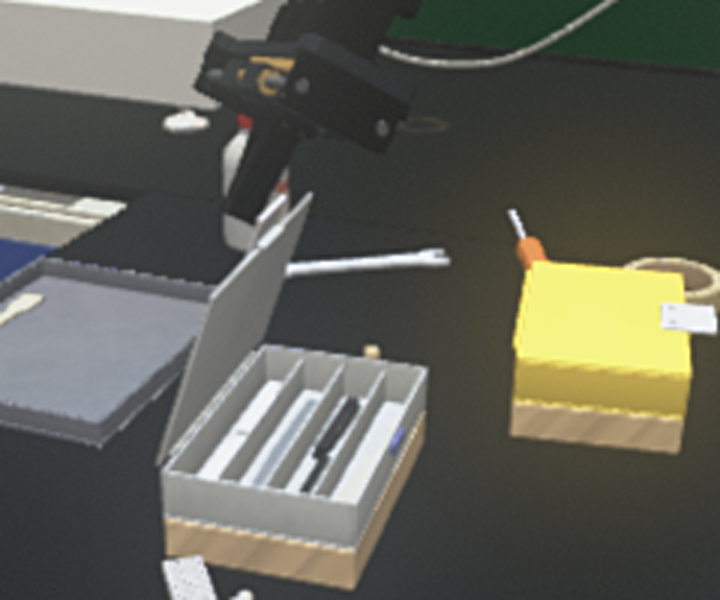

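The lid has left the finger and is creeping over at about 1.25 rad. I cross over to the front now.

```bash
python3 - <<'E'
from h import *
import cv2
f=d2(72); a2=np.cos(f)*XB-np.sin(f)*ZB
p=r.sense()['position']
r.line_to(p-.036*a2,v=.2);st()
i=r.get_image("side")[:,:,::-1]; cv2.imwrite("pics/side6z.png",cv2.resize(i[60:260,200:440],None,fx=3,fy=3,interpolation=2))
E
```

```text
9.08 [-0.03   -0.0005  0.1733] [ 0.3612 -0.4671  0.1416]
```

View pics/side6z.png

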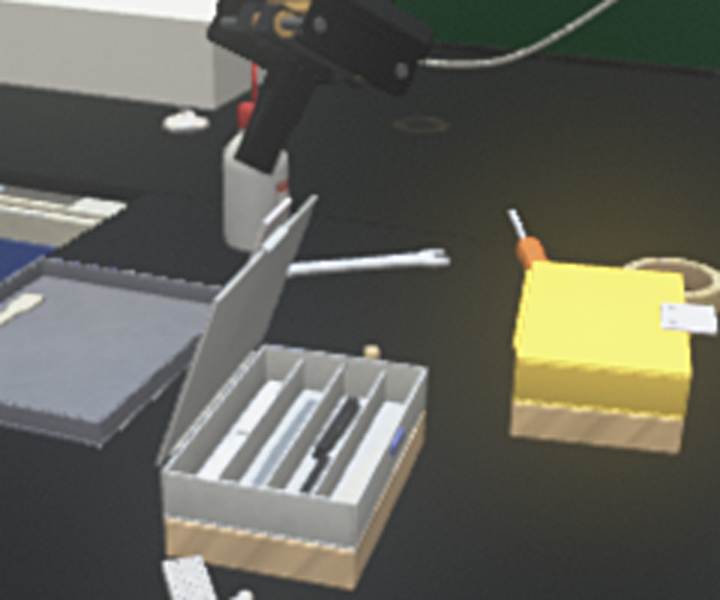

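```bash
python3 - <<'E'
from h import *
import cv2
print(lidang(217,299))
r.line_to(W(-.14,.145)+.005*YB,ori(d2(60)),v=.3);st()
i=r.get_image("side")[:,:,::-1]; cv2.imwrite("pics/side7z.png",cv2.resize(i[60:260,200:440],None,fx=3,fy=3,interpolation=2))
E
```

```text
(np.float64(1.2247591489109975), np.float64(0.13184073259402138))
 9.68 [-0.1403  0.0048  0.1445] [ 1.0906 -0.0405  1.1698]
```

View pics/side7z.png

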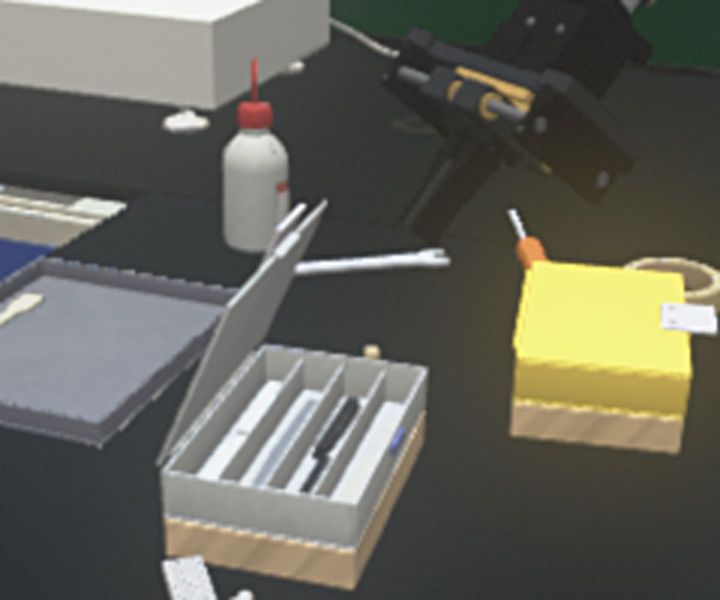

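The lid is at about 1.16 rad and the finger is already in front. I go to the catch pose under the tab, for about 0.85 rad.

```bash
python3 - <<'E'
from h import *
import cv2
print(lidang(230,302))
r.line_to(U(.85,PHI(.85),s=.012),ori(PHI(.85)),v=.15);st()
i=r.get_image("side")[:,:,::-1]; cv2.imwrite("pics/side8z.png",cv2.resize(i[60:260,200:440],None,fx=3,fy=3,interpolation=2))
E
```

```text
(np.float64(1.1658089298530703), np.float64(0.1340957497172592))
 10.26 [-0.1071  0.0103  0.0992] [-0.5816  0.3752  0.2722]
```

View pics/side8z.png

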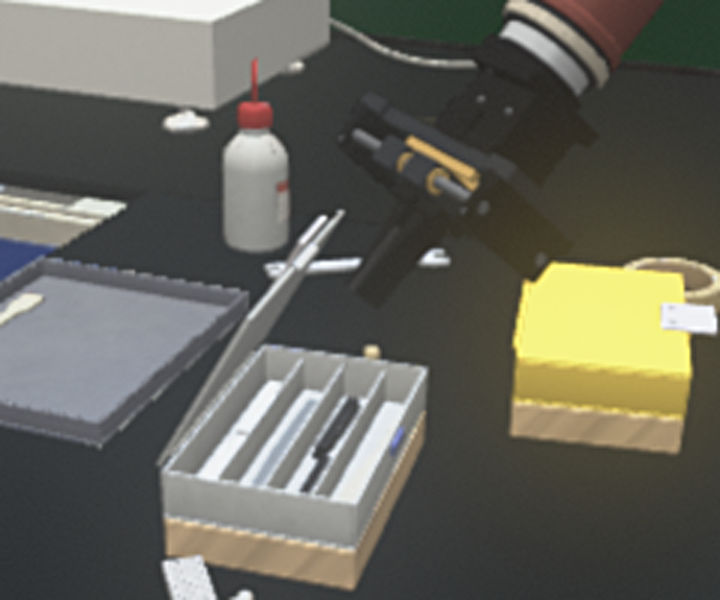

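```bash
python3 - <<'E'
from h import *
import cv2
print(lidang(247,311))
r.hold(.4);st()
r.hold(.3);st()
i=r.get_image("side")[:,:,::-1]; cv2.imwrite("pics/side9z.png",cv2.resize(i[60:260,200:440],None,fx=3,fy=3,interpolation=2))
E
```

```text
(np.float64(1.0815798194335944), np.float64(0.13479165593765668))
 10.71 [-0.1074  0.0098  0.0994] [0.1929 0.1579 0.3609]
 11.01 [-0.1075  0.01    0.0989] [-0.4974  0.1618  0.1184]
```

View pics/side9z.png

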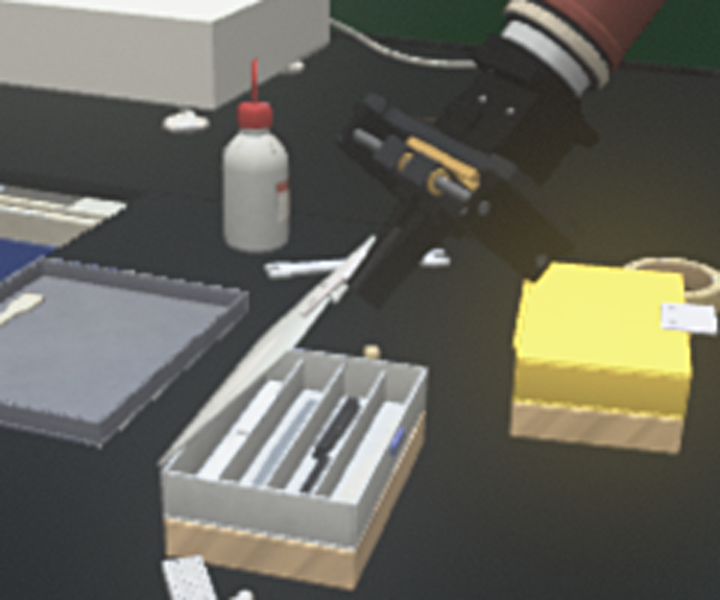

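```bash
python3 - <<'E'
from h import *
import cv2
r.hold(.12);st()
i=r.get_image("side")[:,:,::-1]; cv2.imwrite("pics/side10z.png",cv2.resize(i[100:220,230:370],None,fx=5,fy=5,interpolation=2))
E
```

```text
11.18 [-0.1075  0.01    0.0989] [-0.7535  0.0506 -0.3125]
```

View pics/side10z.png

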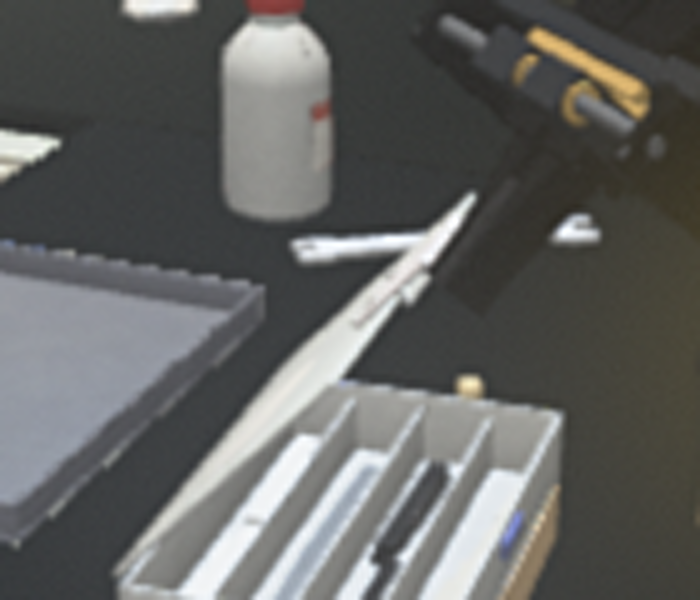

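```bash
python3 - <<'E'
from h import *
import cv2
r.hold(.12);st()
i=r.get_image("side")[:,:,::-1]; cv2.imwrite("pics/side11z.png",cv2.resize(i[100:220,230:370],None,fx=5,fy=5,interpolation=2))
E
```

```text
11.34 [-0.1075  0.01    0.0989] [-0.9963 -0.3952 -0.8203]
```

View pics/side11z.png

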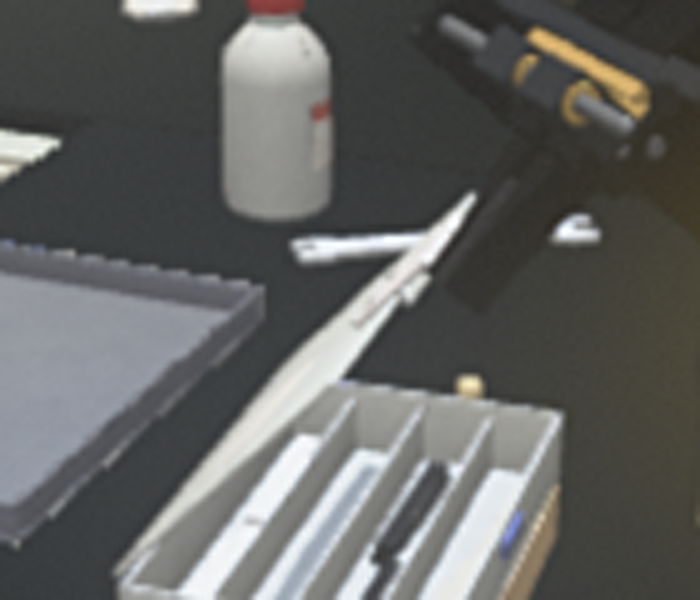

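The lid is resting on the finger: the last two frames are identical and the force is about −0.8 N in z. Now I lower it slowly, half way first.

```bash
python3 - <<'E'
from h import *
import cv2
for th in np.arange(.78,.29,-.08):
    r.line_to(U(th,PHI(th),s=.012),ori(PHI(th)),v=.04);st(round(th,2))
i=r.get_image("side")[:,:,::-1]; cv2.imwrite("pics/side12z.png",cv2.resize(i[120:240,230:370],None,fx=5,fy=5,interpolation=2))
E
```

```text
0.78 11.81 [-0.1157  0.0102  0.0911] [-0.5621  0.3728 -1.0007]
0.7 12.27 [-0.1238  0.0101  0.0821] [ 0.2191 -0.2925  0.068 ]
0.62 12.72 [-0.1313  0.0101  0.0723] [-0.7575  0.7675 -0.3457]
0.54 13.18 [-0.1379  0.0101  0.0621] [-1.0559  0.8206 -0.4986]
0.46 13.64 [-0.1436  0.0101  0.0513] [-0.5698  0.4527 -1.2141]
0.38 14.1 [-0.1485  0.01    0.0401] [ 0.0318 -0.6086 -0.3424]
0.3 14.56 [-0.1525  0.01    0.0284] [-0.3985  0.3484 -0.7702]
```

View pics/side12z.png

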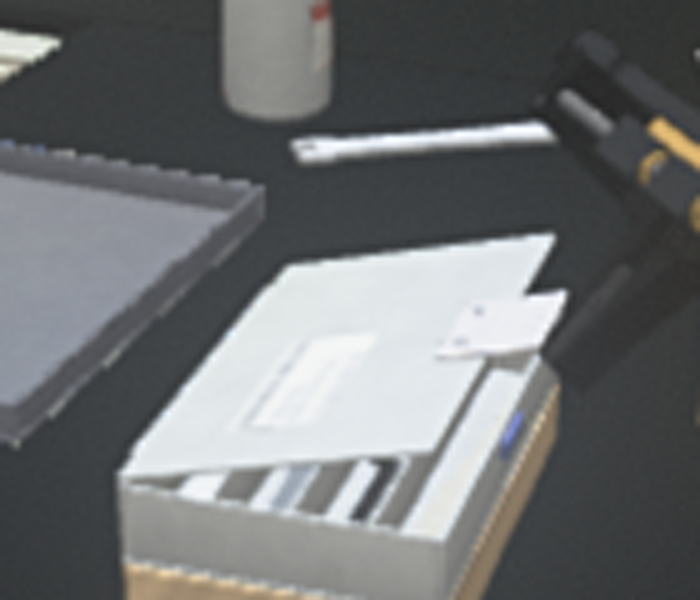

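```bash
python3 - <<'E'
from h import *
import cv2
for th,s in ((.24,.0135),(.18,.015),(.12,.015),(.07,.015)):
    r.line_to(U(th,PHI(th),s=s),ori(PHI(th)),v=.03);st(th)
for n in ("side","top"):
    i=r.get_image(n)[:,:,::-1]; i=i[120:240,230:370] if n=="side" else i[110:250,240:420];cv2.imwrite(f"pics/{n}13z.png",cv2.resize(i,None,fx=4.2,fy=4.2,interpolation=2))
E
```

```text
0.24 15.1 [-0.1541  0.0101  0.018 ] [-0.3935  0.2123 -0.0552]
0.18 15.59 [-0.1549  0.0101  0.0078] [-0.3739 -0.3377  0.0206]
0.12 16.05 [-0.1562  0.0101 -0.0013] [ 0.0886  0.8584 -0.5921]
0.07 16.46 [-0.1568  0.01   -0.009 ] [-0.6974 -0.6509 -0.3149]
```

View pics/side13z.png

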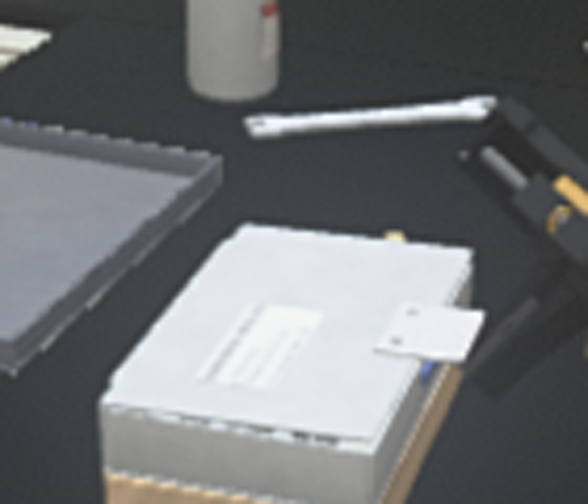

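View pics/top13z.png

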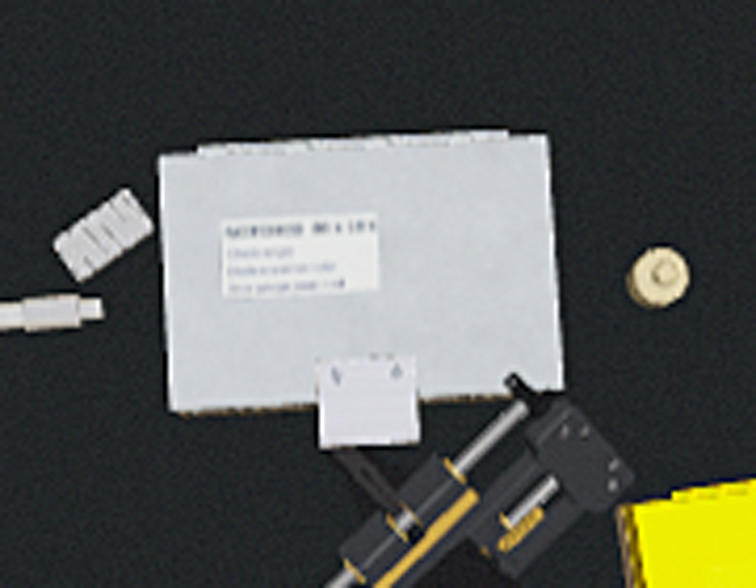

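```bash
python3 - <<'E'
from h import *
p=tri((513/4.2+240,378/4.2+110),(462/4.2+230,155/4.2+120)); print(p,B(p[0]))
# body corner to yellow: right-lower corner top px
for q in ((630,470),(605,510)): print(onz("top",(q[0]/4.2+240,q[1]/4.2+110),.09))
print(onz("top",(622/4.2+240,505/4.2+110),.07))
E
```

```text
(array([ 0.4974, -0.0271,  0.1395]), np.float64(0.0012150225172297144)) [-0.1289 -0.0692  0.0725]
[ 0.4568 -0.091   0.09  ]
[ 0.4366 -0.0789  0.09  ]
[ 0.4393 -0.0903  0.07  ]
```

The nub is at z ≈ 0.14, well clear of the lid. I lower the last few millimetres at about 1.5 cm/s.

```bash
python3 - <<'E'
from h import *
import cv2
p0=U(.07,PHI(0.07),s=.015); o=ori(PHI(0)); 
r.line_to(U(.04,PHI(0),s=.015),o,v=.015);st(.04)
p=U(.04,PHI(0),s=.015)
for dz in (.004,.008):
    r.line_to(p-dz*ZB,v=.012);st(dz)
for n in ("side","top"):
    i=r.get_image(n)[:,:,::-1]; i=i[120:240,230:370] if n=="side" else i[110:250,240:420];cv2.imwrite(f"pics/{n}14z.png",cv2.resize(i,None,fx=4.2,fy=4.2,interpolation=2))
E
```

```text
0.04 17.02 [-0.1568  0.01   -0.0137] [-0.295   0.7639  0.6151]
0.004 17.5 [-0.1567  0.01   -0.0175] [ 0.1666 -1.2677 -0.0059]
0.008 17.98 [-0.1568  0.0101 -0.0216] [ 0.494  -0.3448 -0.0372]
```

View pics/side14z.png

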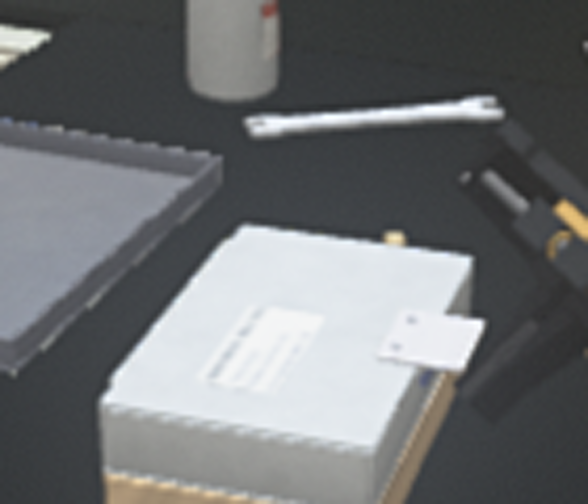

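View pics/top14z.png

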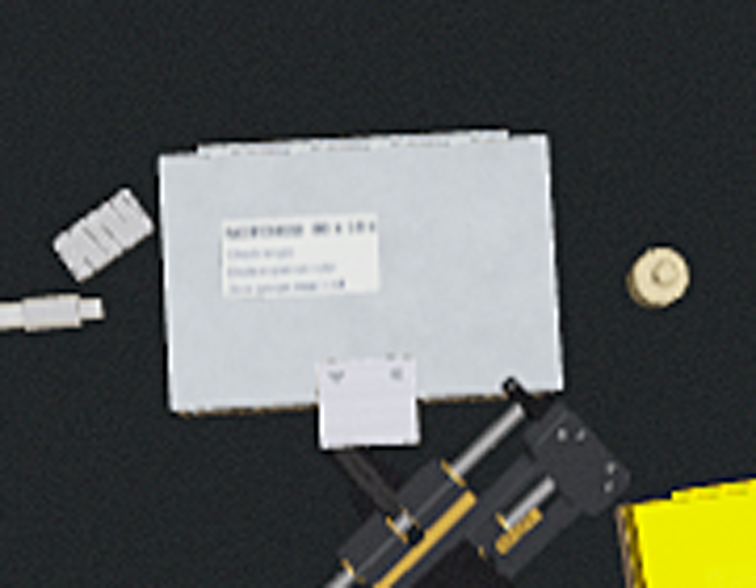

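The side view shows the lid flat with no gap left. I go 3 mm lower to confirm that nothing follows, and check the retreat for clearance.

```bash
cat > c.py <<'E'
from h import *
Y=np.array([[ 0.4432,-0.0889],[ 0.4787,-0.2938],[ 0.3442,-0.3144],[ 0.3096,-0.1111]])
cy=Y.mean(0)
def clear(t,M):
    M=R.from_rotvec(M).as_matrix()
    g=np.array([[i,j,k] for i in np.linspace(-.0375,.0375,9) for j in np.linspace(-.095,.095,20) for k in np.linspace(-.07,-.22,16)])
    P=t+g@M.T
    q=P-C0; u=np.stack([q@XB,q@YB],1); dx=np.maximum(abs(u)-[.065,.1],0)
    dc=np.sqrt((dx**2).sum(1)+np.maximum(P[:,2]-.07,0)**2).min()
    e1=Y[1]-Y[0];e2=Y[3]-Y[0];l1,l2=np.linalg.norm(e1),np.linalg.norm(e2);q=P[:,:2]-cy
    dx=np.maximum(abs(np.stack([q@e1/l1,q@e2/l2],1))-[l1/2,l2/2],0)
    return round(dc,4),round(np.sqrt((dx**2).sum(1)+np.maximum(P[:,2]-.075,0)**2).min(),4)
E
python3 - <<'E'
from c import *
p=r.sense()['position']
for m,f in (((0,0,-.003),48),((-.02,.01,-.003),52),((-.035,.02,0),57),((-.045,.02,.02),62),((-.05,.02,.08),65)):
    q=p+m[0]*XB+m[1]*YB+m[2]*ZB; print(m,f,clear(q,ori(d2(f))),r.solve_ik(q,ori(d2(f))))
r.line_to(p-.003*ZB,v=.012);st()
i=r.get_image("side")[:,:,::-1][120:240,230:370];cv2.imwrite(f"pics/side15z.png",cv2.resize(i,None,fx=4.2,fy=4.2,interpolation=2))
a=cv2.imread("pics/side14z.png").astype(int);b=cv2.imread("pics/side15z.png").astype(int)
print(abs(a-b)[200:450,100:440].max(), abs(a-b).max())
E
```

```text
(0, 0, -0.003) 48 (np.float64(0.0178), np.float64(0.0181)) [-0.6851 -0.0646  2.5056  1.1454  0.9477 -0.7793]
(-0.02, 0.01, -0.003) 52 (np.float64(0.0309), np.float64(0.0181)) [-0.6681 -0.1411  2.53    1.0455  0.9532 -0.6401]
(-0.035, 0.02, 0) 57 (np.float64(0.0399), np.float64(0.0284)) [-0.6254 -0.2056  2.5287  0.9305  0.9663 -0.4585]
(-0.045, 0.02, 0.02) 62 (np.float64(0.0562), np.float64(0.0383)) [-0.5968 -0.2788  2.4961  0.7978  1.0353 -0.2576]
(-0.05, 0.02, 0.08) 65 (np.float64(0.1016), np.float64(0.0825)) [-0.5775 -0.4264  2.4435  0.6873  1.1914 -0.0484]
 18.48 [-0.1568  0.0101 -0.0247] [ 0.6006 -0.0366  0.3834]
5 120
```

View pics/side15z.png

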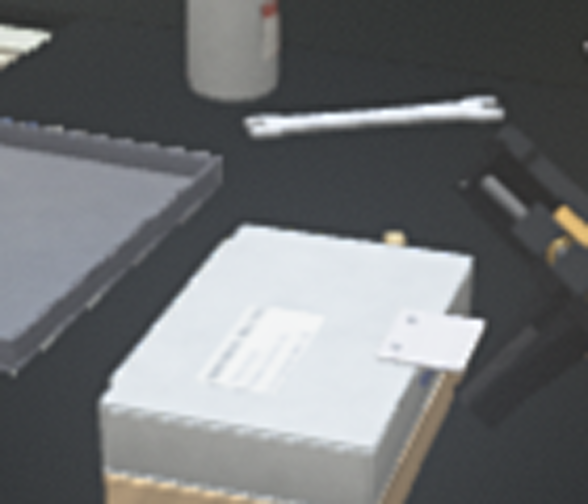

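The lid pixels are unchanged (max difference 5), so it is fully shut and off the finger. I retreat, check and hand in.

```bash
python3 - <<'E'
from h import *
p=r.sense()['position']
for m,f in (((-.02,.01,0),52),((-.035,.02,.003),57),((-.045,.02,.023),62),((-.05,.02,.12),65)):
    r.line_to(p+m[0]*XB+m[1]*YB+m[2]*ZB,ori(d2(f)),v=.08);st()
for n in ("side","top"): cv2.imwrite(f"pics/{n}16.png",r.get_image(n)[:,:,::-1])
E
```

```text
18.97 [-0.1763  0.0198 -0.0243] [-0.4963 -0.012  -0.4107]
 19.34 [-0.1911  0.0298 -0.0213] [-0.1721 -0.6418  0.1466]
 19.77 [-0.2014  0.0299 -0.0017] [0.2913 0.2775 0.3981]
 21.14 [-0.2071  0.0303  0.0948] [ 0.4796  0.5954 -0.0639]
```

View pics/side16.png

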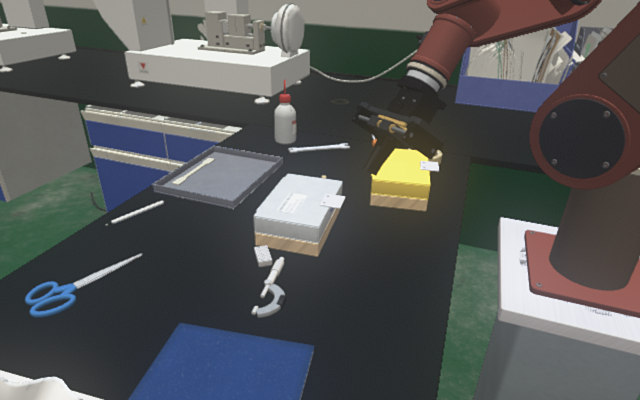

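View pics/top16.png

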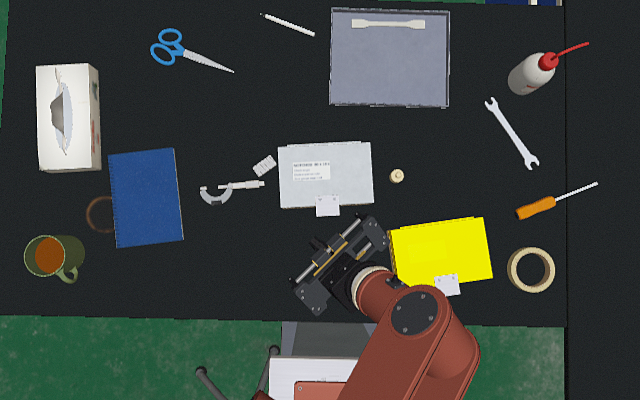

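The lid is shut with its tab at about (327, 205) in the top view. The jaw insert (264, 166), micrometer (230, 190), weight (397, 176) and yellow box are where they started. The gripper is clear of everything.

```bash
python3 - <<'E'
from rig import r
print(r.finish_job(), r.sense()['t'])
E
```

```text
the job is handed in; nothing more can be done
the job is handed in; nothing more can be done
```

The lid is fully shut and the job is handed in, after about 21 s of the 48 s allowed.

- **Tipping:** I touched the lid from behind with the closed fingers and pushed it from about 1.75 rad to about 1.26 rad, where it began to fall by itself.
- **Catching:** I moved over the top to the front and caught it by the thumb tab at about 0.85 rad. Two successive frames showed it resting on the finger.
- **Lowering:** I lowered it at 3–4 cm/s, and at about 1.2–1.5 cm/s over the last few millimetres.

**Last checks:**
- **Shut:** the lid looked flat with no gap. When I took the finger 3 mm lower, the lid did not move.
- **Force:** the readings I took during the job were about 1–1.5 N, close to the sensor noise. They could not show on their own when the finger touched or left the lid, so I relied on the pictures for that.
- **Surroundings:** the jaw insert, micrometer, weight and yellow box looked unmoved in the final pictures, and the gripper was clear of everything.

No check failed. The first rim estimates from the two cameras differed by about 3–9 mm, so I relied mostly on the top view. The lid angles I then measured matched the commanded ones.

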